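# Take the top pot off the stack and set it on the balance

### The arm

A 6-joint arm with a two-finger parallel gripper is mounted at the origin on a cart in front of the work surface, level with it; the furniture and walls round the work are solid. World frame = base frame: x ahead of the robot, y to its left, z up, the work surface at z = 0. Lengths are in m, angles in rad, forces in N, time in s.
With the tool pointing down it reaches from about 0.325 to 0.9 m from the base axis. Payload 6.1 kg.
Tool frame: the origin (TCP) lies where the fingers leave the gripper's body, on its centre line; the fingertips stand 70 mm ahead of it and the grasp point (between the pads) lies 51 mm ahead of it; z points along the fingers, y is the line along which they close (so a half turn about z gives the same grasp; the last joint's range is limited). The gripper opens to 87 mm and grips with 3 to 60 N. Pads are 19 mm wide; open, the fingers measure 117 mm over their backs; the gripper's body (75 mm by 190 mm) begins 51 mm behind the grasp point.
Start: joints at [-1.465, 0.22, 1.526, -0, 1.395, -0.126], TCP at [0.144, -0.608, 0.292] pointing down, gripper open.
Joint ranges: [-2.98, 2.98], [-0.91, 2.08], [0.09, 2.57], [-1.24, 4.39], [0.2, 2.65], [-2.68, 2.68]. Speed limits (rad/s): [2.57, 2.57, 3.01, 3.14, 3.14, 3.14].

### API

Orientations are given as [roll, pitch, yaw] about the fixed x, y, z axes, in that order (R = Rz(yaw) Ry(pitch) Rx(roll)).
In Python, from plant import arm gives the robot as it stands.
- The arm moves only by the tool send_rows, never from a script. Its argument "moves" is a list of rows, each an object of numbers: "tx", "ty", "tz": the shift along the world's x, y, z in cm; "yaw": the turn about the world's z in rad; "fingers": the opening, from -1 (shut) to 1 (fully open), so that 0 is half open. In form: [{"tx": .., "ty": .., "tz": .., "yaw": .., "fingers": ..}, ...]. A call has 1 to 20 rows; each row is the pose to reach, as a shift and turn from the pose commanded when the call began; what a row does not reach only later rows make up. A row lasts 1/12 s, in which the tool goes at most 41.7 mm and 7.16 degrees, less where a joint would pass 70% of its speed; a pose out of reach is approached as far as the arm can. A call with a gripper value outside its range is refused whole. The fingers move at their own pace and stop on an object; "force" is the grip in N (left out, the last holds). Time passes only in rows, so rows that repeat a pose let the fingers close. It gives the time, the measured TCP pose, the force, the opening and the grip force at its end, in the units of the state.
- arm.get_obs(): the state, without advancing time (a new reading comes with each control period).
- arm.camera(name): name is "scene" or "top"; returns the picture (480x640x3 uint8, red, green, blue); there is no depth.
- arm.camera_info(name): a dict with "fx", "fy", "cx", "cy" (pixels), "distortion" ([k1, k2, p1, p2, k3] as OpenCV has them; the pictures are not rectified), "R" (3x3) and "t" (3): a world point X has camera coordinates R X + t. Camera axes: x right, y down, z forward; pixel columns grow to the right and rows downward; lengths in m; the calibration is good to about 2 mm. A picture is of the moment at which its call begins. camera_info takes no time and is no camera call.
- arm.hand_in(): hands the job in; it is judged then, once.
The state is a dict: "time_s": time; "q": joint angles; "joint_velocities": joint speeds; "effort": joint torques, N m; "eef_pos": TCP position; "ee_rot": TCP orientation; "contact_force": force on the tool from outside, world axes, zero at the start; "torque": the same for the moment, N m; "grip_width": opening from 0.0 (shut) to 1.0 (fully open); "grasp_force": force on a finger pad.
Only numpy, scipy, OpenCV 4.12 (cv2) and the standard library are available. Lean on these libraries where they do the work, as an engineer would, in place of code of your own. Each camera call takes 0.05 s, during which the arm holds its last target. There are 200 camera calls.

### The job

Lift only the top steel sample pot off the stack of three (not the single pot) and set it down gently and upright in the middle of the balance's round pan. Leave the other two pots stacked where they stand.

Things in the scene. Friction and masses are not known exactly. Their poses are not given: they have to be found in the camera images.
- pot_top: pot to move, uppermost of three stacked: open round plain steel pot, 60 mm outside, straight-sided, 50 mm tall, 3 mm wall, 0.1 to 0.2 kg; its 48 mm foot, 10 mm tall, sits in the mouth below with 3 mm play (lift straight up over 10 mm to free it). Origin: centre of the foot's underside, 80 mm above the bench; z up. Grip across its side, 90 to 130 mm above the bench
- pot_mid: the middle pot of the stack, the same as pot_top; origin 40 mm above the bench, straight side from 50 to 90 mm above it. It stays
- pot_low: the lowest pot of the stack, the same, standing loose on the bench; origin at the bench. It stays. (One more such pot, standing alone elsewhere on the bench, is not part of the stack)
- balance_pan (a point): centre of the upper face of the balance's round steel pan, 110 mm across, flat and rigid, 66 mm above the bench. The balance is a low white box, 165 mm wide, about 210 mm deep, fixed on the bench, its display towards the robot; nothing on it is higher than the pan. z up, x away from the display
Things that resemble listed ones, but are neither listed nor needed, are in the scene too. Leave any blue or pink look-alike of the pot_top alone.

How it is judged:
On the way, in this order (a step that is already met when the one before it is completed fails the run):
1. the top pot has been lifted clear of the pot below it (z of pot_top in the frame of pot_mid above 0.053 m), for 0.1 s.
2. the pot is brought down onto the pan slowly and while still held, not dropped or thrown (horizontal distance between pot_top and balance_pan below 0.03 m and z of pot_top in the frame of balance_pan below 0.015 m and contact force between the fingers and pot_top above 0.5 N and linear speed of pot_top below 0.15 m/s), for 0.05 s.
At the end, for the whole second after the job is handed in: The former top pot stands upright (within 0.1 rad) and at rest on the balance's pan, its centre within 20 mm of the pan's centre; the other two pots are still stacked one in the other, upright, each within 20 mm of where it stood (horizontal distance between pot_top and balance_pan below 0.02 m and z of pot_top in the frame of balance_pan between -0.005 and 0.005 m and angle between each of pot_top, pot_mid's own z axis and vertical below 0.1 rad and linear speed of pot_top below 0.02 m/s and distance of each of pot_low, pot_mid from where it was at the start of the episode below 0.02 m and z of pot_mid in the frame of pot_low between 0.035 and 0.045 m); the robot touches nothing.
It fails at once if the middle or the lowest pot is lifted, pushed or knocked more than 40 mm from its place (distance of any of pot_mid, pot_low from where it was at the start of the episode above 0.04 m).
It fails at once if the top pot is tipped by more than 0.7 rad (angle between pot_top's own z axis and vertical above 0.7 rad).
It also fails if it takes over 42 s, if anything falls off the work surface, if the arm or the gripper's body presses on something with over 40 N, if the wrist force passes 120 N, or if a joint passes its speed limit or range.

## Working session

There is one attempt and no reset: what is moved stays moved. The work goes in short steps, Python scripts to look and compute and a tool call to move; the robot and the scene stay as the last step left them, time stands still between calls to the robot, and variables do not carry over. Pictures are saved under pics/ and viewed, at most 10 in all, crops included, and the job is handed in when it is done.

Besides the shell and the picture viewer there is one more tool, called after "Request:" as a command line: name --argument value ..., lists and objects as JSON in quotes. send_rows: Moves the arm, as the interface text tells. Its arguments: {"type":"object","properties":{"moves":{"type":"array"},"force":{"type":"number"}},"required":["moves"]}

```bash
mkdir -p pics; python3 - <<'E'
from plant import arm
import cv2
for n in("scene","top"):
    cv2.imwrite(f"pics/{n}0.png",arm.camera(n)[:,:,::-1])
    i=arm.camera_info(n);print(n,i["fx"],i["distortion"],-i["R"].T@i["t"],i["R"])
o=arm.get_obs();print(o)
E
```

```text
scene 619.9674299108333 [-0.15049067  0.          0.          0.          0.        ] [-0.68419113 -0.76528296  0.87580309] [[ 0.51290873 -0.8582331  -0.01898898]
 [-0.44684058 -0.24802886 -0.85954359]
 [ 0.73297895  0.44935246 -0.51070954]]
top 435.2015067920869 [-0.08175654  0.          0.          0.          0.        ] [ 0.39172988 -0.05687057  1.12490889] [[ 2.55649295e-02 -9.99673164e-01  5.09040570e-06]
 [-9.95330822e-01 -2.54543556e-02 -9.31054780e-02]
 [ 9.30751774e-02  2.37516834e-03 -9.95656251e-01]]
{'time_s': 0.1, 'q': array([-1.46510684e+00,  2.21176459e-01,  1.52752335e+00,  1.66887885e-05,
        1.39472368e+00, -1.26094283e-01]), 'joint_velocities': array([-9.01968548e-04, -2.77685109e-04, -1.41626252e-03,  2.95565276e-04,
       -2.24700073e-03, -7.66803246e-05]), 'effort': array([ 1.97099449e-03, -4.95944524e+01, -3.88517332e+01,  6.99627679e-02,
        5.14209433e-02, -4.99043358e-05]), 'eef_pos': array([ 0.14352698, -0.60782917,  0.29121436]), 'ee_rot': array([-3.13977841e+00, -2.46542164e-04,  2.31780605e-01]), 'contact_force': array([ 0.32065537, -0.09724465,  0.16354001]), 'torque': array([ 0.0196112 ,  0.01861938, -0.01653133]), 'grasp_force': 0.0, 'grip_width': 0.9989383239191184}
```

View pics/scene0.png

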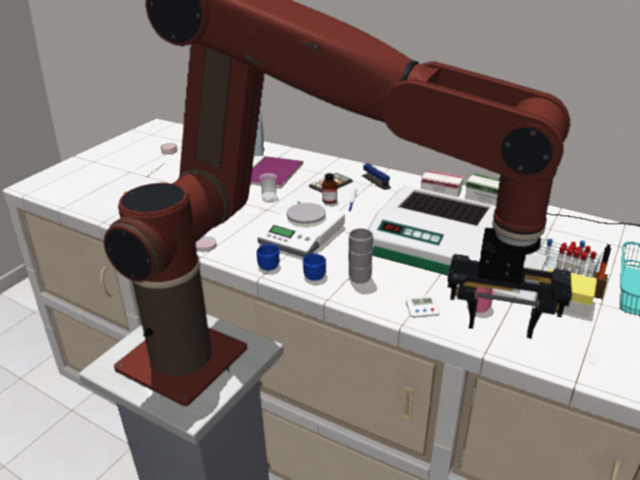

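View pics/top0.png

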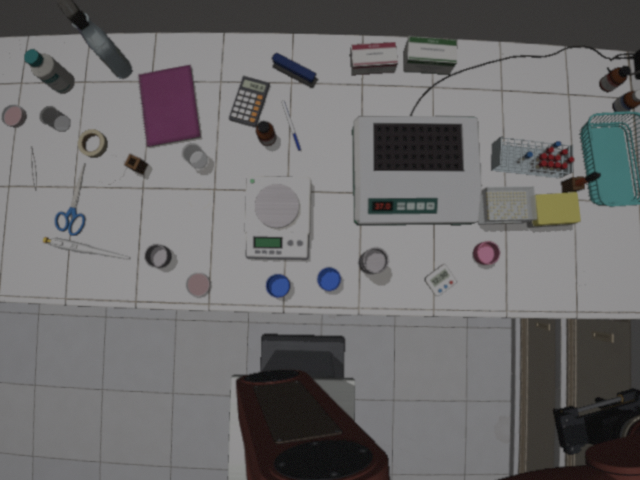

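Scene view: the stack of three steel pots is at (361,255) with its mouth at about (361,236), and the pan is at (306,213). Top view: stack mouth (374,261), pan (278,206).
Look-alikes in the top view:
- single steel pot (158,257)
- blue pots (278,286) and (329,279)
- pink pot (486,253)
- beakers (197,157) and (57,120)

I choose (374,261), because the scene view shows three tiers there.

```bash
cat > h.py <<'E'
import numpy as np, cv2
from plant import arm
def ray(n,uv,z):
    i=arm.camera_info(n);K=np.array([[i["fx"],0,i["cx"]],[0,i["fy"],i["cy"]],[0,0,1]])
    p=cv2.undistortPoints(np.array([[uv]],float),K,np.array(i["distortion"]))[0,0]
    R=np.array(i["R"]);c=-R.T@i["t"];d=R.T@np.array([p[0],p[1],1])
    return c+d*(z-c[2])/d[2]
def proj(n,X):
    i=arm.camera_info(n);K=np.array([[i["fx"],0,i["cx"]],[0,i["fy"],i["cy"]],[0,0,1]])
    return cv2.projectPoints(np.array([X],float),cv2.Rodrigues(np.array(i["R"]))[0],np.array(i["t"]),K,np.array(i["distortion"]))[0][0,0]
E
python3 - <<'E'
from h import *
for n,s,p in(("top",(374,261),(278,206)),("scene",(361,237),(306,213))):
    print(n,"stack",ray(n,s,.13).round(4),"pan",ray(n,p,.066).round(4))
print("single",ray("top",(158,257),.05).round(3),"blue",ray("top",(329,279),.05).round(3))
t=cv2.imread("pics/top0.png");s=cv2.imread("pics/scene0.png")
a=cv2.resize(t[170:300,240:410],None,fx=4.5,fy=4.5,interpolation=cv2.INTER_CUBIC)[:,:760]
cv2.imwrite("pics/ct.png",a)
cv2.imwrite("pics/cs.png",cv2.resize(s[190:290,270:400],None,fx=6,fy=6,interpolation=cv2.INTER_CUBIC))
E
```

```text
top stack [ 0.4472 -0.1858  0.13  ] pan [0.5805 0.0445 0.066 ]
scene stack [ 0.4338 -0.1975  0.13  ] pan [0.5707 0.0418 0.066 ]
single [0.447 0.343 0.05 ] blue [ 0.405 -0.086  0.05 ]
```

View pics/ct.png

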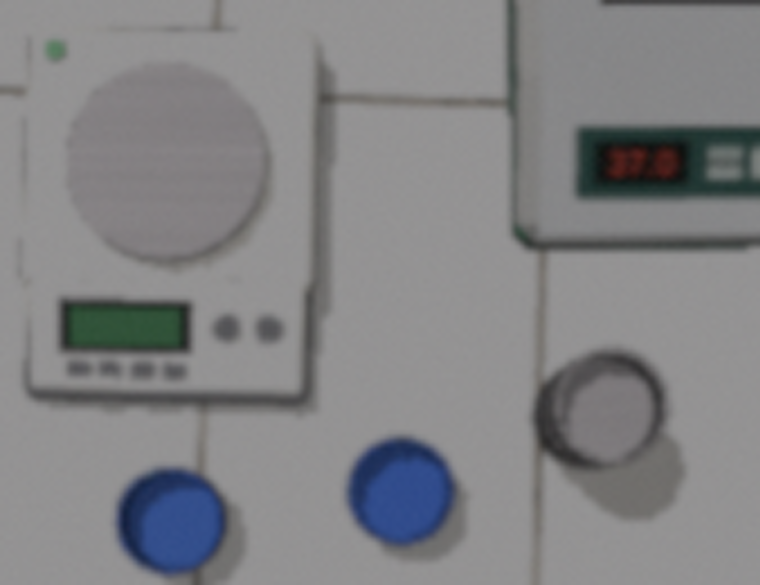

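View pics/cs.png

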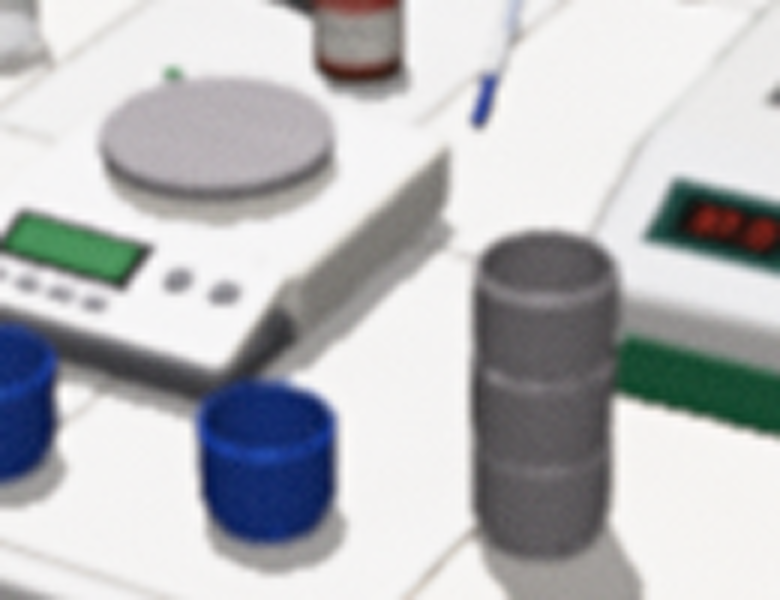

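```bash
python3 - <<'E'
from h import *
for n,s,p in(("top",(374.3,260.3),(276.9,205.9)),("scene",(360.8,233.9),(305.6,211.9))):
    S=ray(n,s,.13);P=ray(n,p,.066)
    print(n,"stack",S.round(4),"pan",P.round(4))
    for c,r in((S,.03),(P,.055)):
        q=np.array([proj(n,c+[r*np.cos(a),r*np.sin(a),0]) for a in np.linspace(0,6.28,60)]);print(q.min(0).round(1),q.max(0).round(1))
# balance front edge direction & stack base check
print(arm.get_obs()["time_s"])
E
```

```text
top stack [ 0.4488 -0.1864  0.13  ] pan [0.5807 0.0472 0.066 ]
[361.2 247.3] [387.3 273.4]
[254.7 184. ] [299.2 228. ]
scene stack [ 0.4463 -0.1905  0.13  ] pan [0.5756 0.0461 0.066 ]
[348.1 227.6] [373.5 240.4]
[285.6 202.6] [325.6 221.7]
0.1
```

The two views agree to about 4 mm and the sizes match: stack (0.448,-0.188), pan (0.579,0.047). Next I move above the stack.

Request:
send_rows --moves '[{"tx":3,"ty":2.5,"fingers":1},{"tx":6,"ty":6,"fingers":1},{"tx":8.5,"ty":9,"fingers":1},{"tx":11,"ty":12,"fingers":1},{"tx":13,"ty":15,"fingers":1},{"tx":15.2,"ty":18,"fingers":1},{"tx":17.4,"ty":21,"fingers":1},{"tx":19.6,"ty":25,"fingers":1},{"tx":21.8,"ty":28,"fingers":1},{"tx":24,"ty":31,"fingers":1},{"tx":26,"ty":34,"fingers":1},{"tx":27.5,"ty":37,"fingers":1},{"tx":29,"ty":39.5,"fingers":1},{"tx":30.4,"ty":42,"fingers":1},{"tx":30.4,"ty":42,"fingers":1},{"tx":30.4,"ty":42,"tz":-2,"fingers":1},{"tx":30.4,"ty":42,"tz":-4,"fingers":1},{"tx":30.4,"ty":42,"tz":-4,"fingers":1},{"tx":30.4,"ty":42,"tz":-4,"fingers":1},{"tx":30.4,"ty":42,"tz":-4,"fingers":1}]'

```text
schema error: expected keys tx, ty, tz, yaw, fingers
```

```bash
python3 - <<'E'
from h import *
o=arm.get_obs();print(o["time_s"],o["eef_pos"],o["ee_rot"],o["q"].round(2))
s=arm.camera("scene")[:,:,::-1]
cv2.imwrite("pics/s1.png",cv2.resize(s[130:300,260:460],None,fx=3.5,fy=3.5,interpolation=cv2.INTER_CUBIC))
e=o["eef_pos"];print(proj("scene",e-[0,0,.07]),"crop",(proj("scene",e-[0,0,.07])-[260,130])*3.5)
E
```

```text
0.1 [ 0.14352698 -0.60782917  0.29121436] [-3.13977841e+00 -2.46542164e-04  2.31780605e-01] [-1.47  0.22  1.53  0.    1.39 -0.13]
[500.13792819 329.32598307] crop [840.48274865 697.64094073]
```

View pics/s1.png

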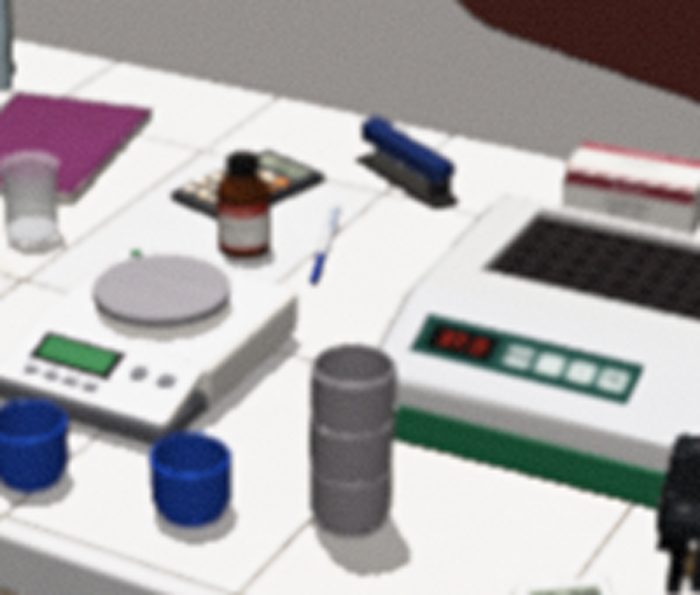

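The call was refused because some keys were missing, so the arm hasn't moved; the picture shows the same scene. I resend with all the keys.

Request:
send_rows --moves '[{"tx":3,"ty":2.5,"tz":0,"yaw":0,"fingers":1},{"tx":6,"ty":6,"tz":0,"yaw":0,"fingers":1},{"tx":8.5,"ty":9,"tz":0,"yaw":0,"fingers":1},{"tx":11,"ty":12,"tz":0,"yaw":0,"fingers":1},{"tx":13,"ty":15,"tz":0,"yaw":0,"fingers":1},{"tx":15.2,"ty":18,"tz":0,"yaw":0,"fingers":1},{"tx":17.4,"ty":21,"tz":0,"yaw":0,"fingers":1},{"tx":19.6,"ty":25,"tz":0,"yaw":0,"fingers":1},{"tx":21.8,"ty":28,"tz":0,"yaw":0,"fingers":1},{"tx":24,"ty":31,"tz":0,"yaw":0,"fingers":1},{"tx":26,"ty":34,"tz":0,"yaw":0,"fingers":1},{"tx":27.5,"ty":37,"tz":0,"yaw":0,"fingers":1},{"tx":29,"ty":39.5,"tz":0,"yaw":0,"fingers":1},{"tx":30.4,"ty":42,"tz":0,"yaw":0,"fingers":1},{"tx":30.4,"ty":42,"tz":0,"yaw":0,"fingers":1},{"tx":30.4,"ty":42,"tz":-2,"yaw":0,"fingers":1},{"tx":30.4,"ty":42,"tz":-4,"yaw":0,"fingers":1},{"tx":30.4,"ty":42,"tz":-4,"yaw":0,"fingers":1},{"tx":30.4,"ty":42,"tz":-4,"yaw":0,"fingers":1},{"tx":30.4,"ty":42,"tz":-4,"yaw":0,"fingers":1}]'

```text
time_s: 1.82
eef_pos: [0.4477, -0.1888, 0.253]
ee_rot: [3.141, -0.0, 0.231]
contact_force: [0.8, 0.5, 1.4]
grip_width: 1.0
grasp_force: 0.0
```

```bash
python3 - <<'E'
from h import *
o=arm.get_obs();print(o["time_s"],o["eef_pos"],o["ee_rot"],o["q"].round(2))
s=arm.camera("scene")[:,:,::-1]
cv2.imwrite("pics/s2.png",cv2.resize(s[130:300,260:460],None,fx=3.5,fy=3.5,interpolation=cv2.INTER_CUBIC))
e=o["eef_pos"];print("crop",(proj("scene",e-[0,0,.07])-[260,130])*3.5)
E
```

```text
1.8167 [ 0.44767603 -0.18876885  0.25302693] [ 3.14116109e+00 -3.29681582e-04  2.31329689e-01] [-0.56 -0.09  1.92 -0.    1.3   0.78]
crop [352.71057688 293.40774345]
```

View pics/s2.png

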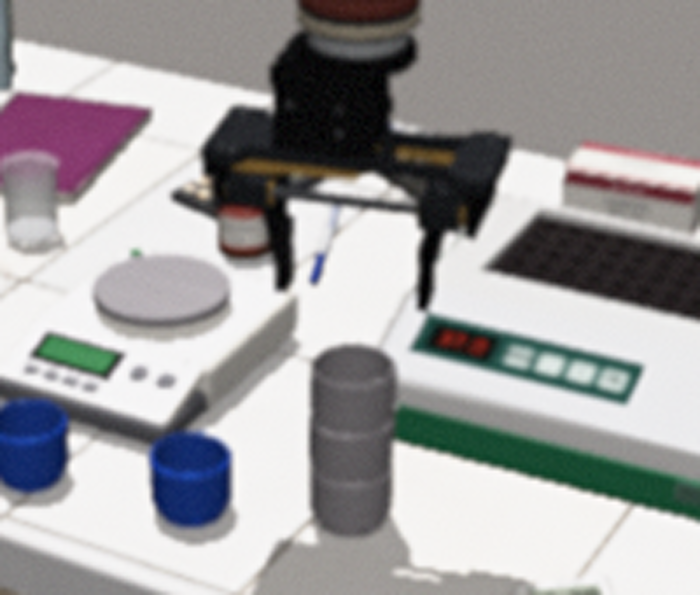

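The fingers straddle the stack evenly: the tips at crop (283,290) and (425,305) have their midpoint over the rim centre at (353,365). Now I descend and close.

Request:
send_rows --moves '[{"tx":0,"ty":0,"tz":-1.5,"yaw":0,"fingers":1},{"tx":0,"ty":0,"tz":-3,"yaw":0,"fingers":1},{"tx":0,"ty":0,"tz":-4.5,"yaw":0,"fingers":1},{"tx":0,"ty":0,"tz":-6,"yaw":0,"fingers":1},{"tx":0,"ty":0,"tz":-7.5,"yaw":0,"fingers":1},{"tx":0,"ty":0,"tz":-8.5,"yaw":0,"fingers":1},{"tx":0,"ty":0,"tz":-9,"yaw":0,"fingers":1},{"tx":0,"ty":0,"tz":-9,"yaw":0,"fingers":1},{"tx":0,"ty":0,"tz":-9,"yaw":0,"fingers":0.6},{"tx":0,"ty":0,"tz":-9,"yaw":0,"fingers":0.5},{"tx":0,"ty":0,"tz":-9,"yaw":0,"fingers":0.42},{"tx":0,"ty":0,"tz":-9,"yaw":0,"fingers":0.36},{"tx":0,"ty":0,"tz":-9,"yaw":0,"fingers":0.3},{"tx":0,"ty":0,"tz":-9,"yaw":0,"fingers":0.2},{"tx":0,"ty":0,"tz":-9,"yaw":0,"fingers":0.0},{"tx":0,"ty":0,"tz":-9,"yaw":0,"fingers":0.0},{"tx":0,"ty":0,"tz":-9,"yaw":0,"fingers":0.0},{"tx":0,"ty":0,"tz":-9,"yaw":0,"fingers":0.0}]' --force 15

```text
time_s: 3.37
eef_pos: [0.4479, -0.1885, 0.1627]
ee_rot: [3.141, -0.001, 0.232]
contact_force: [-0.6, -0.0, 3.3]
grip_width: 0.687
grasp_force: 15.0
```

Held at a 59.8 mm opening with 15 N. Next I lift straight up, slowly at first.

Request:
send_rows --moves '[{"tx":0,"ty":0,"tz":0.3,"yaw":0,"fingers":0},{"tx":0,"ty":0,"tz":0.6,"yaw":0,"fingers":0},{"tx":0,"ty":0,"tz":0.9,"yaw":0,"fingers":0},{"tx":0,"ty":0,"tz":1.2,"yaw":0,"fingers":0},{"tx":0,"ty":0,"tz":1.6,"yaw":0,"fingers":0},{"tx":0,"ty":0,"tz":2.2,"yaw":0,"fingers":0},{"tx":0,"ty":0,"tz":3,"yaw":0,"fingers":0},{"tx":0,"ty":0,"tz":4,"yaw":0,"fingers":0},{"tx":0,"ty":0,"tz":5,"yaw":0,"fingers":0},{"tx":0,"ty":0,"tz":6,"yaw":0,"fingers":0},{"tx":0,"ty":0,"tz":6.5,"yaw":0,"fingers":0},{"tx":0,"ty":0,"tz":6.5,"yaw":0,"fingers":0},{"tx":0,"ty":0,"tz":6.5,"yaw":0,"fingers":0}]'

```text
time_s: 4.45
eef_pos: [0.4478, -0.1884, 0.2277]
ee_rot: [3.141, -0.001, 0.232]
contact_force: [0.1, -0.0, -1.8]
grip_width: 0.694
grasp_force: 15.0
```

```bash
python3 - <<'E'
from h import *
s=arm.camera("scene")[:,:,::-1]
cv2.imwrite("pics/s3.png",cv2.resize(s[130:300,260:460],None,fx=3.5,fy=3.5,interpolation=cv2.INTER_CUBIC))
e=arm.get_obs()["eef_pos"];print(e,"foot",(proj("scene",e-[0,0,.0827])-[260,130])*3.5)
E
```

```text
[ 0.4474311  -0.18820109  0.22709412] foot [350.90459517 343.66965032]
```

View pics/s3.png

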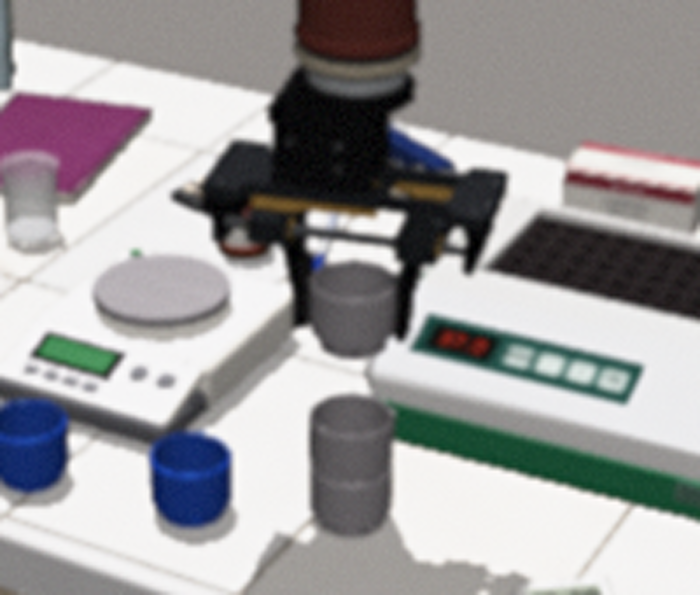

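One pot is held upright at crop (353,308) and the other two still stand at (351,465). I carry it to the pan at (0.579,0.047).

Request:
send_rows --moves '[{"tx":0.5,"ty":0.8,"tz":0,"yaw":0,"fingers":0},{"tx":1.3,"ty":2.4,"tz":0,"yaw":0,"fingers":0},{"tx":2.4,"ty":4.3,"tz":0,"yaw":0,"fingers":0},{"tx":3.5,"ty":6.3,"tz":0,"yaw":0,"fingers":0},{"tx":4.6,"ty":8.3,"tz":0,"yaw":0,"fingers":0},{"tx":5.7,"ty":10.3,"tz":0,"yaw":0,"fingers":0},{"tx":6.8,"ty":12.3,"tz":0,"yaw":0,"fingers":0},{"tx":7.9,"ty":14.3,"tz":0,"yaw":0,"fingers":0},{"tx":9,"ty":16.3,"tz":0,"yaw":0,"fingers":0},{"tx":10.2,"ty":18.3,"tz":0,"yaw":0,"fingers":0},{"tx":11.3,"ty":20.3,"tz":0,"yaw":0,"fingers":0},{"tx":12.3,"ty":22,"tz":0,"yaw":0,"fingers":0},{"tx":12.9,"ty":23,"tz":0,"yaw":0,"fingers":0},{"tx":13.1,"ty":23.5,"tz":0,"yaw":0,"fingers":0},{"tx":13.1,"ty":23.5,"tz":-1.5,"yaw":0,"fingers":0},{"tx":13.1,"ty":23.5,"tz":-3,"yaw":0,"fingers":0},{"tx":13.1,"ty":23.5,"tz":-4.5,"yaw":0,"fingers":0},{"tx":13.1,"ty":23.5,"tz":-5.5,"yaw":0,"fingers":0},{"tx":13.1,"ty":23.5,"tz":-6,"yaw":0,"fingers":0},{"tx":13.1,"ty":23.5,"tz":-6,"yaw":0,"fingers":0}]'

```text
time_s: 6.17
eef_pos: [0.5775, 0.0464, 0.1657]
ee_rot: [-3.141, 0.003, 0.231]
contact_force: [-0.2, -1.1, -1.3]
grip_width: 0.691
grasp_force: 15.0
```

```bash
python3 - <<'E'
from h import *
s=arm.camera("scene")[:,:,::-1]
cv2.imwrite("pics/s4.png",cv2.resize(s[130:280,230:390],None,fx=4,fy=4,interpolation=cv2.INTER_CUBIC))
e=arm.get_obs()["eef_pos"];print(e,"foot",(proj("scene",e-[0,0,.0827])-[230,130])*4,"pan",(proj("scene",[.579,.047,.066])-[230,130])*4)
E
```

```text
[0.57819195 0.04642913 0.16681762] foot [303.28916233 302.60453965] pan [303.96927587 325.24434412]
```

View pics/s4.png

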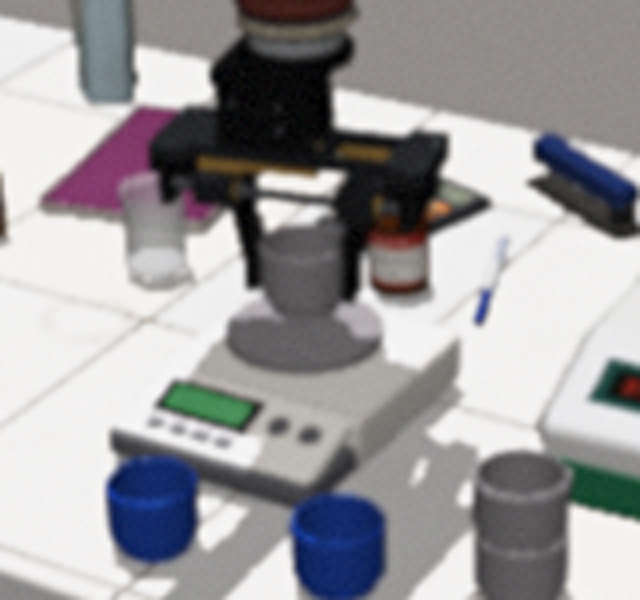

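The pot hangs centred over the pan: its foot is above pan centre (304,325), about 18 mm up. I lower it slowly.

Request:
send_rows --moves '[{"tx":0,"ty":0,"tz":-0.3,"yaw":0,"fingers":0},{"tx":0,"ty":0,"tz":-0.6,"yaw":0,"fingers":0},{"tx":0,"ty":0,"tz":-0.9,"yaw":0,"fingers":0},{"tx":0,"ty":0,"tz":-1.1,"yaw":0,"fingers":0},{"tx":0,"ty":0,"tz":-1.3,"yaw":0,"fingers":0},{"tx":0,"ty":0,"tz":-1.4,"yaw":0,"fingers":0},{"tx":0,"ty":0,"tz":-1.5,"yaw":0,"fingers":0},{"tx":0,"ty":0,"tz":-1.6,"yaw":0,"fingers":0},{"tx":0,"ty":0,"tz":-1.7,"yaw":0,"fingers":0},{"tx":0,"ty":0,"tz":-1.7,"yaw":0,"fingers":0},{"tx":0,"ty":0,"tz":-1.7,"yaw":0,"fingers":0}]'

```text
time_s: 7.13
eef_pos: [0.5785, 0.0467, 0.1502]
ee_rot: [-3.142, 0.0, 0.232]
contact_force: [0.7, -0.2, -1.5]
grip_width: 0.688
grasp_force: 15.0
```

Request:
send_rows --moves '[{"tx":0,"ty":0,"tz":-0.05,"yaw":0,"fingers":0},{"tx":0,"ty":0,"tz":-0.1,"yaw":0,"fingers":0},{"tx":0,"ty":0,"tz":-0.15,"yaw":0,"fingers":0},{"tx":0,"ty":0,"tz":-0.2,"yaw":0,"fingers":0},{"tx":0,"ty":0,"tz":-0.2,"yaw":0,"fingers":0},{"tx":0,"ty":0,"tz":-0.2,"yaw":0,"fingers":0}]'

```text
time_s: 7.63
eef_pos: [0.5787, 0.0467, 0.1487]
ee_rot: [3.141, -0.0, 0.232]
contact_force: [-2.7, -0.8, 3.0]
grip_width: 0.692
grasp_force: 15.0
```

An upward force of 3 N indicates contact with the pan. I press 0.5 mm more and release slowly.

Request:
send_rows --moves '[{"tx":0,"ty":0,"tz":-0.05,"yaw":0,"fingers":0},{"tx":0,"ty":0,"tz":-0.05,"yaw":0,"fingers":0},{"tx":0,"ty":0,"tz":-0.05,"yaw":0,"fingers":0.4},{"tx":0,"ty":0,"tz":-0.05,"yaw":0,"fingers":0.5},{"tx":0,"ty":0,"tz":-0.05,"yaw":0,"fingers":0.65},{"tx":0,"ty":0,"tz":-0.05,"yaw":0,"fingers":0.8},{"tx":0,"ty":0,"tz":-0.05,"yaw":0,"fingers":1},{"tx":0,"ty":0,"tz":-0.05,"yaw":0,"fingers":1},{"tx":0,"ty":0,"tz":-0.05,"yaw":0,"fingers":1},{"tx":0,"ty":0,"tz":-0.05,"yaw":0,"fingers":1},{"tx":0,"ty":0,"tz":1,"yaw":0,"fingers":1},{"tx":0,"ty":0,"tz":2.5,"yaw":0,"fingers":1},{"tx":0,"ty":0,"tz":4,"yaw":0,"fingers":1},{"tx":0,"ty":0,"tz":6,"yaw":0,"fingers":1},{"tx":0,"ty":0,"tz":8,"yaw":0,"fingers":1},{"tx":0,"ty":0,"tz":10,"yaw":0,"fingers":1},{"tx":0,"ty":0,"tz":12,"yaw":0,"fingers":1},{"tx":0,"ty":0,"tz":14,"yaw":0,"fingers":1},{"tx":0,"ty":0,"tz":14,"yaw":0,"fingers":1},{"tx":0,"ty":0,"tz":14,"yaw":0,"fingers":1}]'

```text
time_s: 9.3
eef_pos: [0.5794, 0.0467, 0.2904]
ee_rot: [3.14, -0.004, 0.232]
contact_force: [0.6, -0.0, -0.6]
grip_width: 0.999
grasp_force: 0.0
```

```bash
python3 - <<'E'
from h import *
s=arm.camera("scene")[:,:,::-1]
cv2.imwrite("pics/s5.png",cv2.resize(s[130:280,230:390],None,fx=4,fy=4,interpolation=cv2.INTER_CUBIC))
o=arm.get_obs();print(o["time_s"],o["eef_pos"],"rim",(proj("scene",[.579,.047,.116])-[230,130])*4)
E
```

```text
9.35 [0.57859616 0.04672642 0.28866307] rim [301.84075117 260.31141351]
```

View pics/s5.png

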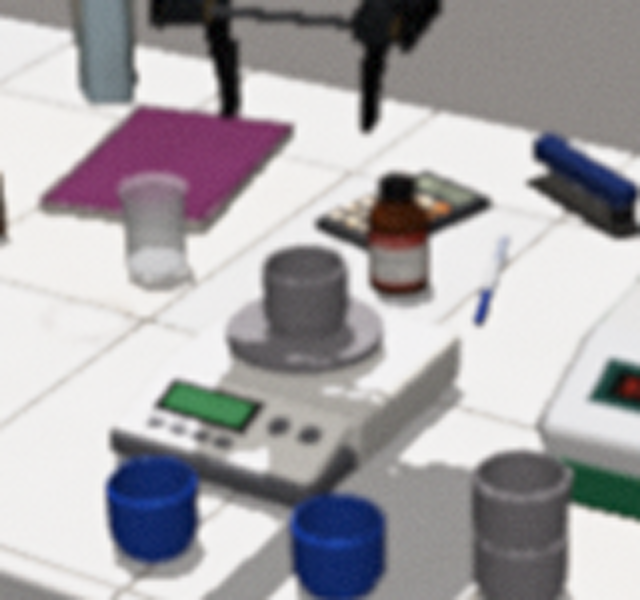

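The pot stands upright on the pan with its rim at about (306,267), and the stack of two is undisturbed at (522,520). The gripper is clear, so I hand in.

```bash
python3 -c "
from plant import arm
print(arm.hand_in())"
```

```text
the job is handed in; nothing more can be done
None
```

The top pot was lifted off the stack and stands upright, within a few mm of the pan's centre by camera; the other two pots are still stacked in place, and the job is handed in (no verdict was returned).

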